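# Hang up the rivnut carrier

## Task

Put the rivnut carrier away: take the rectangular steel carrier (not the round pail) by its handle and hang it on the two-pronged hook stand, its handle bar lying across both prongs behind their upturned tips and the carrier hanging free and level. Leave the round pail standing where it is.

Things in the scene. Friction and masses are not known exactly. Their poses are not given: they have to be found in the camera images.
- carrier: Open rectangular bare-steel box with brass rivnuts fixed inside and a stiff arch handle over it, 0.3 kg, standing on the ledge. Box 80 mm (x) by 128 mm (y), rim 55 mm high. Two 4 mm thick straps at y = +-63 mm rise from the short sides to the handle bar. Origin: centre of the underside, z up. Symmetric front to back and left to right.
- carrier_handle (a point): Middle of the carrier's handle bar, 130 mm above the carrier's origin, axes as the carrier's. The bar is straight and level, 10 x 10 mm in section, 130 mm long along y. Free space: 70 mm from rim up to the bar's underside, 122 mm between the straps.
- hook: Steel stand, fixed. Two level 8 mm round prongs along x at y = +-40 mm, tops at z 224 mm, run from a post (x 88 to 112, 30 mm wide, 100 mm crossbar on top) to x = -55 mm, nearest the robot, where the tips turn up to z 242 mm, the highest point. Foot plate x 30 to 130, 10 mm thick. Origin: on the ledge below the hanging place; hung there, the bar's centre is at (0, 0, 229), bar along y. z up.
- pail: Round bare steel pail, 94 mm across the rim, 60 mm high, with a round wire arch handle up to 135 mm; not to be moved. Origin: centre of the underside; z up.
Things that resemble listed ones, but are neither listed nor needed, are in the scene too. What is shaped like the hook but white or yellow is not meant.

How it is judged (in metres and radians):
At the end, for the whole second after the job is handed in: The carrier hangs at rest by its handle on the stand: bar middle between tips and post (x -52 to 62 mm), within 25 mm of the stand's middle sideways, 217 to 239 mm high, bar within 15 degrees of square to the prongs, carrier within 11 degrees of level and borne by the stand (x of carrier_handle in the frame of hook between -0.052 and 0.062 m and y of carrier_handle in the frame of hook between -0.025 and 0.025 m and z of carrier_handle in the frame of hook between 0.217 and 0.239 m and angle between the y axis of carrier and the y axis of hook, either way round below 0.26 rad and angle between carrier's own z axis and vertical below 0.2 rad and contact force between carrier and hook above 1 N and linear speed of carrier below 0.03 m/s and angular speed of carrier below 0.3 rad/s); the robot touches nothing.
It fails at once if the round pail is shifted by more than 30 mm or tipped over (distance of pail from where it was at the start of the episode above 0.03 m or angle between pail's own z axis and vertical above 0.5 rad).
It also fails if it takes over 43 s, if anything falls off the work surface, if the arm or the gripper's body presses on something with over 40 N, if the wrist force passes 120 N, or if a joint passes its speed limit or range.

## Robot

A 6-joint arm with a two-finger parallel gripper is mounted at the origin on the work surface. World frame = base frame: x ahead of the robot, y to its left, z up, the work surface at z = 0. Lengths are in mm, angles in rad, forces in N, time in s.
With the tool pointing down it reaches from about 275 to 750 mm from the base axis. Payload 10.2 kg.
Tool frame: the origin (TCP) lies at the very end of the fingers, on their centre line; the grasp point (between the pads) lies 19 mm behind it; z points along the fingers, y is the line along which they close (so a half turn about z gives the same grasp; the last joint's range is limited). The gripper opens to 85 mm and grips with 20 to 120 N. Pads are 22 mm wide; open, the fingers measure 114 mm over their backs; the gripper's body (76 mm by 85 mm) begins 54 mm behind the grasp point. The pads swing forward as they close: fully open they stand 13 mm farther back than shut.
Start: joints at [0.916, 0.313, 1.498, -0, 1.331, -0.223], TCP at [219.729, 476.813, 199.194] pointing down, gripper open.
Joint ranges: [-2.94, 2.94], [-0.97, 2.17], [0.19, 2.56], [-1.23, 4.37], [0.02, 3.11], [-2.88, 2.88]. Speed limits (rad/s): [2.39, 2.39, 3.01, 3.14, 3.14, 3.14].

## Interface

Orientations are given as a unit quaternion [w, x, y, z].
In Python, from rig import ctrl, vision gives the robot as it stands. The module is installed in compiled form; this text tells all that it offers.
- The arm moves only by the tool play_rows, never from a script. Its arguments are lists of equal length, an entry for each row: "translation": the shift along the tool's x, y, z in m, a list of three; "rotation": the turn, a rotation vector about the tool's x, y, z in rad, a list of three; "gripper": the gripper's target within -1 to 1 (shut at 1, half-way at 0, fully open at -1). A call has 1 to 10 rows; each row is the pose to reach, as a shift and turn from the pose commanded when the call began, along the tool's axes at that moment; what a row does not reach only later rows make up. A row lasts 1/8 s, in which the tool goes at most 62.5 mm and 10.7 degrees, less where a joint would pass 70% of its speed; a pose out of reach is approached as far as the arm can. A call with a gripper value outside its range is refused whole. The fingers move at their own pace and stop on an object; "force" is the grip in N (left out, the last holds). Time passes only in rows, so rows that repeat a pose let the fingers close. It gives the time, the measured TCP pose, the force, the opening and the grip force at its end, in the units of the state.
- ctrl.sense(): the state, without advancing time (a new reading comes with each control period).
- vision.capture(name): name is "scene" or "side" or "wrist"; returns a dict with "pixels" (384x512x3 uint8, red, green, blue), "vfov" (degrees; the focal length in pixels is half the picture's height over the tangent of half this angle, whatever the lens; pixels are square), "cx", "cy" (the principal point, pixels), "rvec" (rotation vector, rad) and "tvec" (3), from world to camera coordinates, as OpenCV has them; the wrist camera has in their place "mount" (4x4, takes a point from camera to tool coordinates, whose origin is the TCP and whose axes are the flange's). Camera axes: x right, y down, z forward; pixel columns grow to the right and rows downward; lengths in mm; the calibration is good to about 2 mm. A picture is of the moment at which its call begins: read the wrist's pose just before it. There is no depth.
- ctrl.finish_job(): hands the job in; it is judged then, once.
The state is a dict: "time_s": time; "joints": joint angles; "dq": joint speeds; "tau": joint torques, N m; "eef_pos": TCP position; "ee_rot": TCP orientation; "force": force on the tool from outside, world axes, zero at the start; "wrist_torque": the same for the moment, N m; "grip_width": opening from 0.0 (shut) to 1.0 (fully open); "grip_force": force on a finger pad.
Only numpy, scipy, OpenCV 4.12 (cv2) and the standard library are available. Lean on these libraries where they do the work, as an engineer would, in place of code of your own. Each camera call takes 0.05 s, during which the arm holds its last target. There are 200 camera calls.

## Working session

There is one attempt and no reset: what is moved stays moved. The work goes in short steps, Python scripts to look and compute and a tool call to move; the robot and the scene stay as the last step left them, time stands still between calls to the robot, and variables do not carry over. Pictures are saved under pics/ and viewed, at most 10 in all, crops included, and the job is handed in when it is done.

Besides the shell and the picture viewer there is one more tool, called after "Call:" as name(argument=value, ...) on one line, values as JSON. play_rows: Moves the arm, as the interface text tells. Its arguments: {"type":"object","properties":{"translation":{"type":"array"},"rotation":{"type":"array"},"gripper":{"type":"array"},"force":{"type":"number"}},"required":["translation","rotation","gripper"]}

```bash
mkdir -p pics; cat > h.py <<'E'
import numpy as np, cv2
from rig import ctrl, vision
def cam(n):
    s=ctrl.sense(); c=vision.capture(n); h=c['pixels'].shape[0]
    f=h/2/np.tan(np.radians(c['vfov'])/2)
    K=np.array([[f,0,c['cx']],[0,f,c['cy']],[0,0,1]])
    return s,c,K
E
python3 - <<'E'
from h import *
import pickle
d={}
ims=[]
for n in ['scene','side']:
    s,c,K=cam(n); d[n]=(c,K)
    cv2.imwrite(f'pics/{n}0.png',cv2.resize(c['pixels'][:,:,::-1],None,fx=1.5,fy=1.5,interpolation=cv2.INTER_CUBIC))
    R=cv2.Rodrigues(np.array(c['rvec']))[0]; print(n,K[0,0],K[:2,2],-R.T@np.array(c['tvec']),R[2])
pickle.dump(d,open('d.pkl','wb'))
print(s)
E
```

```text
scene 375.63029469123535 [263.91334268 190.2198117 ] [1200.00171988 -665.40507209  994.64331913] [-0.62030642  0.39826271 -0.67572684]
side 478.82222558415367 [256.85578721 193.72942856] [ 262.87629128 1225.36509605  970.82538034] [ 0.08914091 -0.83894037 -0.53687331]
{'time_s': 0.05, 'joints': array([ 9.15620859e-01,  3.13441655e-01,  1.49843979e+00, -1.15645815e-06,
        1.33100543e+00, -2.23414780e-01]), 'dq': array([-0.00061875,  0.00074577, -0.00160154, -0.00039831, -0.00092124,
       -0.00136804]), 'tau': array([ 2.87545248e-03, -4.13355446e+01, -2.60479081e+01, -1.62019842e-04,
        2.90345677e-03,  2.14723207e-05]), 'eef_pos': array([219.52788391, 476.56837508, 198.63835534]), 'ee_rot': array([-2.74710416e-04,  2.14207242e-01,  9.76788021e-01, -5.85910575e-04]), 'force': array([ 0.36128449, -0.90814781,  0.2529021 ]), 'wrist_torque': array([-0.01614484, -0.01159065,  0.04549647]), 'grip_force': 0.0, 'grip_width': 0.9984643960084807}
```

View pics/scene0.png

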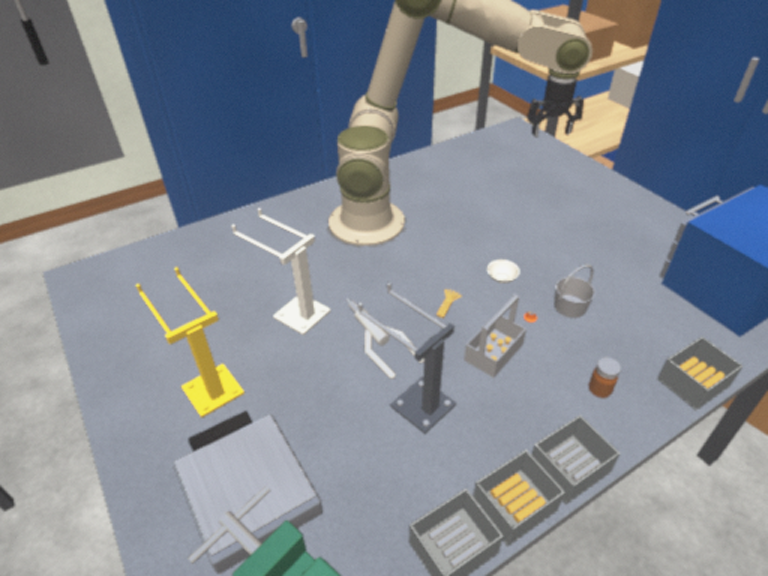

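View pics/side0.png

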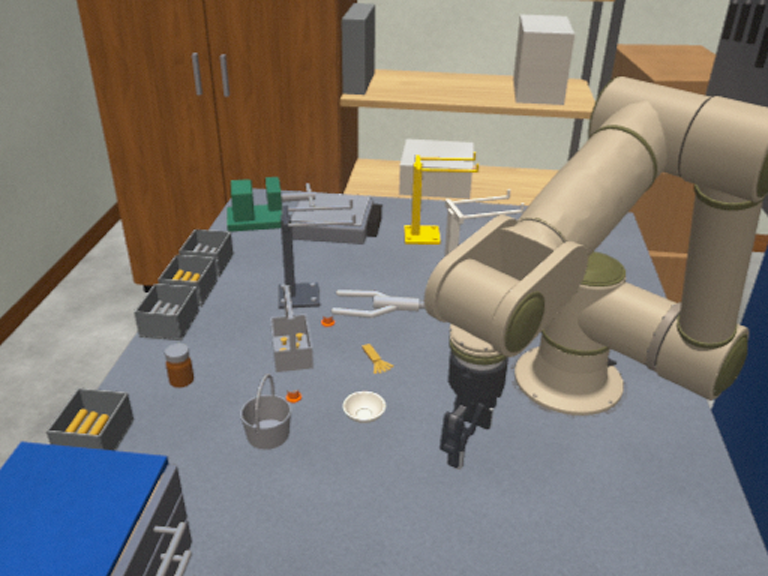

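The scene view shows these candidates: 
- **Carriers:** the rectangular steel box with brass dots at (495,340), and the round pail at (573,293).
- **Stands:** grey steel at (435,370), white at (300,285) and yellow at (205,360). A grey fork tool lies at (375,330).

The rectangular box and the grey stand fit the description. I'll confirm them in an enlarged crop.

```bash
python3 - <<'E'
import pickle,cv2
d=pickle.load(open('d.pkl','rb'))
a=d['scene'][0]['pixels'][180:290,225:365,::-1]; b=d['side'][0]['pixels'][115:255,175:275,::-1]
cv2.imwrite('pics/c1.png',cv2.resize(a,None,fx=5.5,fy=5.4,interpolation=cv2.INTER_CUBIC)); 
cv2.imwrite('pics/c2.png',cv2.resize(b,None,fx=4.2,fy=4.2,interpolation=cv2.INTER_CUBIC))
E
```

```text
(no output)
```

View pics/c1.png

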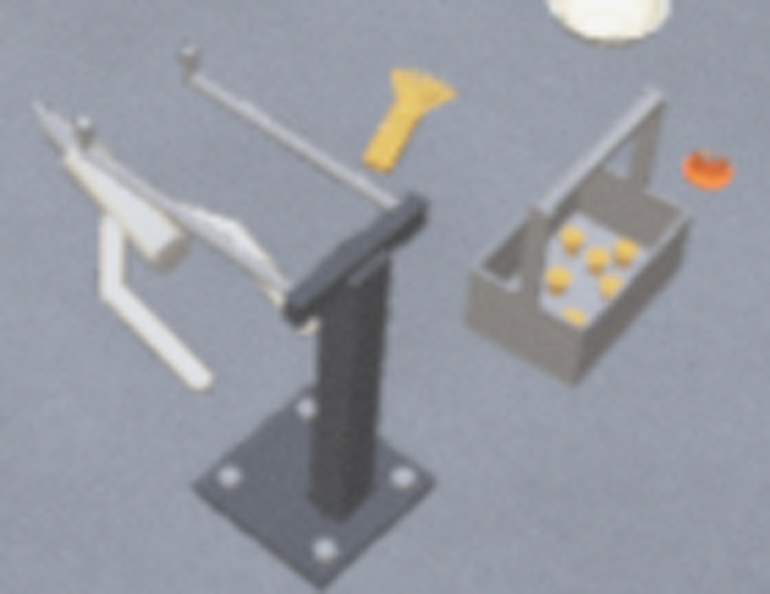

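View pics/c2.png

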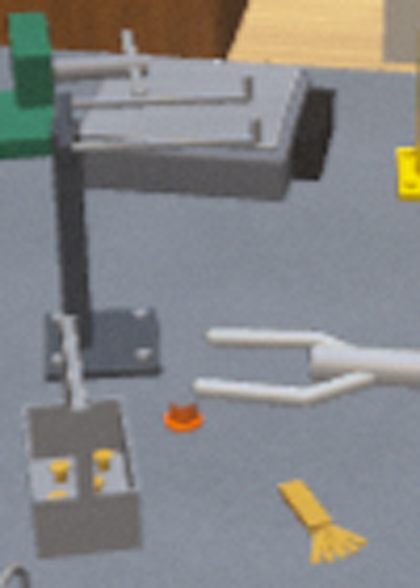

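The crops show the carrier as a box with brass rivnuts, its bar running (540,210)–(655,92) in the scene crop. The grey stand's tips are at (190,48) and (83,122), and its foot plate is visible. The fork tool is a separate object that sits low. Next I fit both poses.

```bash
cat > fit.py <<'E'
import pickle,cv2,numpy as np
from scipy.optimize import least_squares
d=pickle.load(open('d.pkl','rb'))
def px(n,u,v):
    sx,sy,x0,y0=(5.5,5.4,225,180) if n=='scene' else (4.2,4.2,175,115)
    return ((u+.5)/sx-.5+x0,(v+.5)/sy-.5+y0)
def fit(obs,x0):
    def r(p):
        o=[]
        for n,u,v,P in obs:
            c,K=d[n]; cs,sn=np.cos(p[3]),np.sin(p[3])
            W=np.array([p[0]+cs*P[0]-sn*P[1],p[1]+sn*P[0]+cs*P[1],p[2]+P[2]])
            q=cv2.projectPoints(W[None],np.array(c['rvec']),np.array(c['tvec']),K,None)[0].ravel()
            o+=list(q-px(n,u,v))
        return np.array(o)
    s=least_squares(r,x0,loss='soft_l1'); print(s.x.round(3)); print(r(s.x).reshape(-1,2).round(1).tolist())
H=[('scene',190,48,(-55,40,242)),('scene',83,120,(-55,-40,242)),('scene',192,485,(30,-50,10)),('scene',320,590,(130,-50,0)),('scene',435,482,(130,50,10)),
('side',257,118,(-55,40,242)),('side',248,76,(-55,-40,242)),('side',45,378,(130,50,0)),('side',160,372,(30,50,0)),('side',157,310,(30,-50,10))]
C=[('scene',658,90,(0,65,135)),('scene',540,207,(0,-65,135)),('scene',470,268,(-40,-64,55)),('scene',575,383,(40,-64,0)),('scene',690,212,(40,64,55)),
('side',38,556,(40,64,0)),('side',140,548,(-40,64,0)),('side',25,410,(40,-64,55)),('side',125,402,(-40,-64,55)),('side',66,316,(0,-65,135)),('side',77,403,(0,65,135))]
fit(H,[500,-100,0,0]); fit(C,[550,100,0,0])
E
python3 fit.py
```

```text
[ 556.506 -254.902   -0.859  -24.903]
[[0.1, -0.1], [0.0, -0.0], [-0.4, -0.3], [-0.2, 1.2], [0.1, -0.4], [-0.4, -0.3], [0.1, -0.4], [-0.1, 1.1], [0.3, 1.1], [-0.1, -0.8]]
[ 6.00243e+02 -1.23190e+01  2.23000e-01  2.99000e-01]
[[0.1, -0.0], [-0.2, 0.2], [0.1, -0.4], [-0.5, 1.0], [0.9, -0.3], [-0.3, 0.7], [0.4, 0.1], [-0.4, -1.1], [-0.4, -1.4], [0.4, -0.1], [0.7, 1.4]]
```

```bash
cat >> h.py <<'E'
from scipy.spatial.transform import Rotation as Ro
def delta(p,yaw,cur=None):
    """tool-frame shift (m) and rotvec to reach TCP p (mm), tool down, tool y at world angle yaw"""
    s=ctrl.sense(); q=s['ee_rot']; R0=Ro.from_quat([q[1],q[2],q[3],q[0]])
    y=np.array([np.cos(yaw),np.sin(yaw),0]); z=np.array([0,0,-1.]); x=np.cross(y,z)
    R1=Ro.from_matrix(np.c_[x,y,z])
    print('t',s['time_s'].__round__(2),'pos',s['eef_pos'].round(1),'shift',(R0.inv().apply(np.array(p)-s['eef_pos'])/1000).round(4),'rot',(R0.inv()*R1).as_rotvec().round(4),'F',s['force'].round(1),'grip',round(s['grip_width'],3),round(s['grip_force'],1))
def ray(n,u,v,z):
    import pickle
    c,K=pickle.load(open('d.pkl','rb'))[n]; R=cv2.Rodrigues(np.array(c['rvec']))[0]; o=-R.T@np.array(c['tvec'])
    w=R.T@np.linalg.inv(K)@np.array([u,v,1]); return (o+w*(z-o[2])/w[2]).round(0)
E
python3 - <<'E'
from h import *
delta([600,-12,215],.299)
for nm,u,v,z in [('white base',302,313,0),('white xbarL',283,256,230),('white xbarR',313,240,230),('white tip',260,211,242),('white tip2',234,228,242),('pail base',573,305,0)]: print(nm,ray('scene',u/1.5,v/1.5,z))
E
```

```text
t 0.1 pos [219.6 476.6 198.7] shift [-0.55   -0.2845 -0.0161] rot [-1.1e-03  2.0e-04  8.4e-01] F [0.2 0.3 1. ] grip 1.0 0.0
white base [ 246. -330.   -0.]
white xbarL [ 290. -367.  230.]
white xbarR [ 275. -288.  230.]
white tip [ 125. -348.  242.]
white tip2 [ 155. -422.  242.]
pail base [590. 256.   0.]
```

Call:
play_rows(translation=[[-0.55,-0.284,-0.016],[-0.55,-0.284,-0.016],[-0.55,-0.284,-0.016],[-0.55,-0.284,-0.016],[-0.55,-0.284,-0.016],[-0.55,-0.284,-0.016],[-0.55,-0.284,-0.016],[-0.55,-0.284,-0.016],[-0.55,-0.284,-0.016],[-0.55,-0.284,-0.016]], rotation=[[0,0,0.84],[0,0,0.84],[0,0,0.84],[0,0,0.84],[0,0,0.84],[0,0,0.84],[0,0,0.84],[0,0,0.84],[0,0,0.84],[0,0,0.84]], gripper=[-1,-1,-1,-1,-1,-1,-1,-1,-1,-1])

```text
time_s: 1.35
eef_pos: [601.3, -13.3, 214.8]
ee_rot: [-0.0, 0.594, 0.804, -0.0]
force: [1.0, 0.1, 0.1]
grip_width: 1.003
grip_force: 0.0
```

```bash
python3 - <<'E'
from h import *
delta([600,-12,215],.299)
E
```

```text
t 1.35 pos [601.3 -13.3 214.8] shift [ 0.0016 -0.0008 -0.0002] rot [-0.0006 -0.0004 -0.0006] F [1.  0.1 0.1] grip 1.003 0.0
```

Call:
play_rows(translation=[[0.001,-0.001,0.05],[0.001,-0.001,0.09],[0.001,-0.001,0.104],[0.001,-0.001,0.104],[0.001,-0.001,0.104],[0.001,-0.001,0.104],[0.001,-0.001,0.104],[0.001,-0.001,0.104],[0.001,-0.001,0.104],[0.001,-0.001,0.104]], rotation=[[0,0,0],[0,0,0],[0,0,0],[0,0,0],[0,0,0],[0,0,0],[0,0,0],[0,0,0],[0,0,0],[0,0,0]], gripper=[-1,-1,-1,-1,1,1,1,1,1,1], force=60)

```text
time_s: 2.6
eef_pos: [599.1, -10.7, 111.2]
ee_rot: [-0.0, 0.594, 0.805, -0.0]
force: [-0.3, -0.0, -0.3]
grip_width: 0.001
grip_force: 0.0
```

```bash
python3 - <<'E'
from h import *
delta([600,-12,160],.299)
s,c,K=cam('side'); cv2.imwrite('pics/g.png',cv2.resize(c['pixels'][120:260,130:300,::-1],None,fx=4,fy=4))
E
```

```text
t 2.6 pos [599.1 -10.7 111.2] shift [-0.0015  0.0004 -0.0488] rot [-0.0001 -0.     -0.    ] F [-0.3 -0.  -0.3] grip 0.001 0.0
```

View pics/g.png

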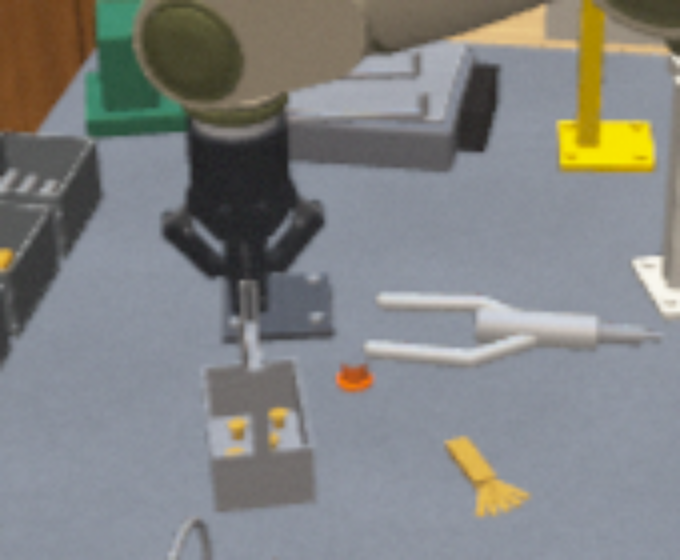

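The side crop shows the fingers shut at about (247,300), with the carrier unmoved. The grasp missed, so I compare where the TCP projects with where the fingers appear.

```bash
python3 - <<'E'
from h import *
s,c1,K1=cam('scene'); _,c2,K2=cam('side')
ims=[]
for c,K,(x0,y0,w,h,f) in [(c1,K1,(290,140,75,110,5)),(c2,K2,(165,160,75,110,5))]:
    im=cv2.resize(c['pixels'][y0:y0+h,x0:x0+w,::-1],None,fx=f,fy=f,interpolation=cv2.INTER_CUBIC)
    P=[s['eef_pos'],s['eef_pos']+[0,0,100]]
    cs,sn=np.cos(.299),np.sin(.299)
    for l in (-65,65): P.append(np.array([600.2-sn*l,-12.3+cs*l,135]))
    q=cv2.projectPoints(np.array(P),np.array(c['rvec']),np.array(c['tvec']),K,None)[0][:,0]
    for (u,v),col in zip(q,[(0,0,255),(255,0,0),(0,255,0),(0,255,0)]): cv2.circle(im,(int((u-x0+.5)*f),int((v-y0+.5)*f)),3,col,-1)
    ims.append(im)
cv2.imwrite('pics/g2.png',np.hstack(ims))
E
```

```text
(no output)
```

View pics/g2.png

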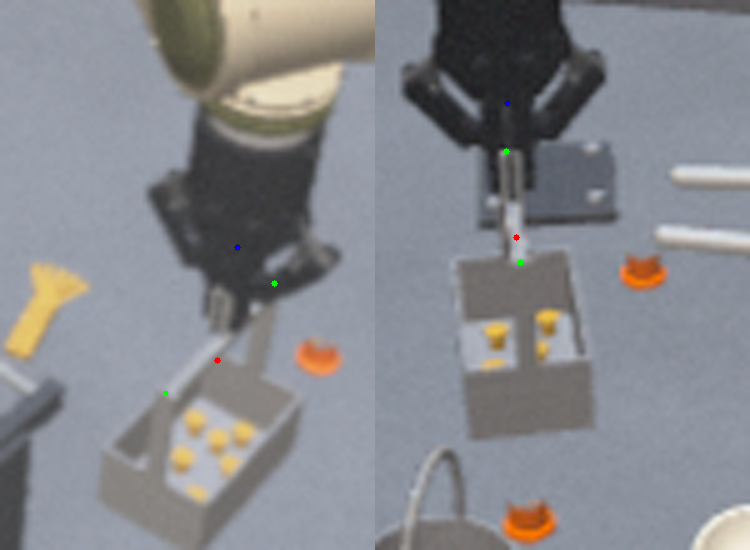

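The picture shows the shut fingertips at about (228,330) in the scene crop and (513,192) in the side crop, right above the bar. That is clearly higher than the reported TCP (red dot). I triangulate the true tip position.

```bash
python3 - <<'E'
from h import *
import pickle
d=pickle.load(open('d.pkl','rb'))
def tri(a,b):
    Ps=[];
    for n in ('scene','side'):
        c,K=d[n]; Ps.append(K@np.c_[cv2.Rodrigues(np.array(c['rvec']))[0],np.array(c['tvec'])])
    X=cv2.triangulatePoints(Ps[0],Ps[1],np.array(a,float).reshape(2,1),np.array(b,float).reshape(2,1))[:,0]; return (X[:3]/X[3]).round(1)
f=lambda u,v,x0,y0:(u/5+x0-.5,v/5+y0-.5)
for su,sv in [(513,192),(513,180),(516,200)]:
    a=f(228,330,290,140); b=f(su-375,sv,165,160); X=tri(a,b)
    c,K=d['scene']; print(X, cv2.projectPoints(X[None],np.array(c['rvec']),np.array(c['tvec']),K,None)[0].ravel()-a)
E
```

```text
[601.3 -12.1 144.2] [-0.69476009 -0.45652581]
[603.1 -16.6 149.6] [-1.19126029 -0.78558343]
[598.8  -9.1 140.4] [-0.63984051 -0.43394616]
```

The true tips are about 28 mm above the reported TCP, with xy good. I open, descend 28 mm further and close again. Even if the reading were right, that leaves the fingers clear of the rim.

Call:
play_rows(translation=[[0,0,0],[0,0,0],[0,0,0],[0,0,0],[0,0,0.01],[0,0,0.02],[0,0,0.028],[0,0,0.028]], rotation=[[0,0,0],[0,0,0],[0,0,0],[0,0,0],[0,0,0],[0,0,0],[0,0,0],[0,0,0]], gripper=[-1,-1,-1,-1,-1,-1,-1,-1])

```text
time_s: 3.75
eef_pos: [598.7, -10.5, 82.3]
ee_rot: [-0.001, 0.594, 0.805, -0.0]
force: [0.7, 0.6, -0.6]
grip_width: 1.001
grip_force: 0.0
```

Call:
play_rows(translation=[[0,0,0],[0,0,0],[0,0,0],[0,0,0],[0,0,0],[0,0,0],[0,0,0]], rotation=[[0,0,0],[0,0,0],[0,0,0],[0,0,0],[0,0,0],[0,0,0],[0,0,0]], gripper=[1,1,1,1,1,1,1], force=60)

```text
time_s: 4.62
eef_pos: [599.3, -10.6, 83.5]
ee_rot: [0.0, 0.594, 0.805, 0.0]
force: [-0.6, 0.8, 3.6]
grip_width: 0.099
grip_force: 59.3
```

The bar is held: opening 0.099 (about 8–10 mm) at 59 N. Bar z is therefore the reported TCP plus 46.5 mm. I lift it straight up.

Call:
play_rows(translation=[[0,0,-0.02],[0,0,-0.05],[0,0,-0.085],[0,0,-0.12],[0,0,-0.135],[0,0,-0.135]], rotation=[[0,0,0],[0,0,0],[0,0,0],[0,0,0],[0,0,0],[0,0,0]], gripper=[1,1,1,1,1,1])

```text
time_s: 5.38
eef_pos: [599.2, -10.7, 217.8]
ee_rot: [0.0, 0.594, 0.805, -0.0]
force: [-0.9, 0.5, -3.2]
grip_width: 0.101
grip_force: 58.7
```

```bash
python3 - <<'E'
from h import *
h=np.array([556.5,-254.9]); ex=np.array([np.cos(.23),np.sin(.23)])
print(h-140*ex)
delta([425,-60,218],.299)
delta([*(h-140*ex),218],.23)
E
```

```text
[ 420.1867047  -286.81685329]
t 5.38 pos [599.2 -10.7 217.8] shift [ 0.0042 -0.181  -0.0002] rot [-0.  0. -0.] F [-0.9  0.5 -3.2] grip 0.101 58.7
t 5.38 pos [599.2 -10.7 217.8] shift [-2.112e-01 -2.524e-01 -1.000e-04] rot [-0.     0.     0.069] F [-0.9  0.5 -3.2] grip 0.101 58.7
```

Call:
play_rows(translation=[[0.001,-0.03,0],[0.002,-0.07,0],[0.003,-0.11,0],[0.004,-0.15,0],[0.004,-0.18,0],[-0.03,-0.193,0],[-0.07,-0.206,0],[-0.11,-0.219,0],[-0.15,-0.232,0],[-0.185,-0.244,0]], rotation=[[0,0,0],[0,0,0],[0,0,0],[0,0,0],[0,0,0],[0,0,0.015],[0,0,0.03],[0,0,0.045],[0,0,0.06],[0,0,0.069]], gripper=[1,1,1,1,1,1,1,1,1,1])

```text
time_s: 6.62
eef_pos: [419.7, -260.3, 216.2]
ee_rot: [-0.002, 0.622, 0.783, 0.0]
force: [0.2, -0.1, -2.6]
grip_width: 0.1
grip_force: 58.8
```

```bash
python3 - <<'E'
from h import *
h=np.array([556.5,-254.9]); ex=np.array([np.cos(.23),np.sin(.23)])
delta([*(h-140*ex),218],.23)
E
```

```text
t 6.62 pos [ 419.7 -260.3  216.2] shift [-0.0259 -0.0055 -0.0018] rot [-0.0017 -0.0028 -0.0009] F [ 0.2 -0.1 -2.6] grip 0.1 58.8
```

Call:
play_rows(translation=[[-0.015,-0.003,-0.001],[-0.026,-0.0055,-0.001],[-0.026,-0.0055,-0.001],[-0.026,-0.0055,-0.001]], rotation=[[0,0,0],[0,0,0],[0,0,0],[0,0,0]], gripper=[1,1,1,1])

```text
time_s: 7.12
eef_pos: [421.2, -285.0, 219.1]
ee_rot: [-0.0, 0.621, 0.784, 0.0]
force: [0.0, -0.3, -2.8]
grip_width: 0.098
grip_force: 58.8
```

```bash
python3 - <<'E'
from h import *
h=np.array([556.5,-254.9]); ex=np.array([np.cos(.23),np.sin(.23)])
delta([*(h-140*ex),218],.23); delta([*h,218],.23)
s,c1,K1=cam('scene'); s,c2,K2=cam('side')
im=np.hstack([cv2.resize(c['pixels'][y:y+140,x:x+100,::-1],None,fx=4,fy=4,interpolation=cv2.INTER_CUBIC) for c,x,y in [(c1,215,130),(c2,185,70)]])
cv2.imwrite('pics/a1.png',im)
E
```

```text
t 7.12 pos [ 421.2 -285.   219.1] shift [-0.0016 -0.0014  0.0011] rot [-0.0001 -0.0004  0.0009] F [ 0.  -0.3 -2.8] grip 0.098 58.8
t 7.12 pos [ 421.2 -285.   219.1] shift [-0.0017  0.1386  0.0011] rot [-0.0001 -0.0004  0.0009] F [ 0.  -0.3 -2.8] grip 0.098 58.8
```

View pics/a1.png

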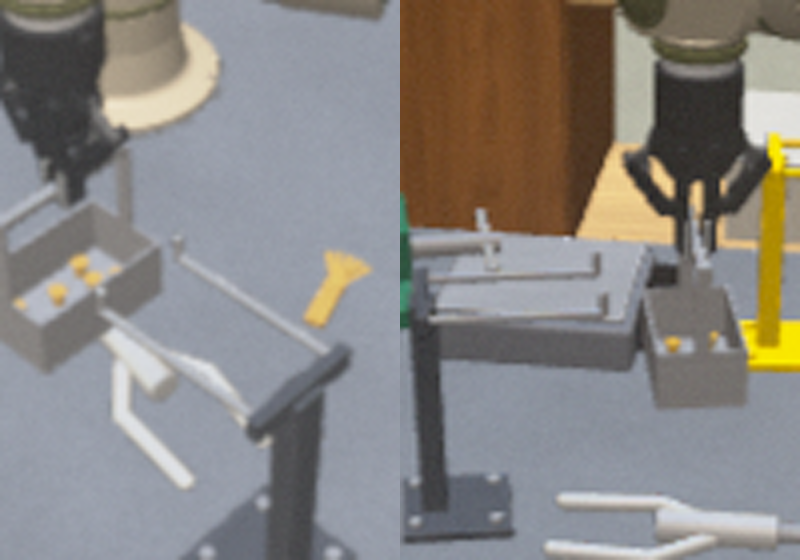

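The carrier is level in front of the tips. Its rim corner is at (160,237) in the left half and the bar's near end at (703,268) in the right half. I check the height numerically.

```bash
python3 - <<'E'
from h import *
import pickle
d=pickle.load(open('d.pkl','rb'))
cs,sn=np.cos(.23),np.sin(.23)
for n,P,m in [('scene',(40,64,-75),(160/4+215-.5,237/4+130-.5)),('scene',(0,65,5),(125/4+215-.5,152/4+130-.5)),('scene',(40,-64,-130),(46/4+215-.5,373/4+130-.5)),('side',(40,64,-130),(655/4-100+185-.5,408/4+70-.5)),('side',(-40,64,-130),(747/4-100+185-.5,404/4+70-.5)),('side',(0,65,5),(703/4-100+185-.5,266/4+70-.5))]:
  c,K=d[n]
  for z in (255,265,275):
    W=np.array([421.+cs*P[0]-sn*P[1],-286.5+sn*P[0]+cs*P[1],z+P[2]])
    print(n,P,z,(cv2.projectPoints(W[None],np.array(c['rvec']),np.array(c['tvec']),K,None)[0].ravel()-m).round(1))
E
```

```text
scene (40, 64, -75) 255 [0.4 3.7]
scene (40, 64, -75) 265 [0.3 1.4]
scene (40, 64, -75) 275 [ 0.3 -1. ]
scene (0, 65, 5) 255 [-0.2 -0.2]
scene (0, 65, 5) 265 [-0.3 -2.8]
scene (0, 65, 5) 275 [-0.4 -5.3]
scene (40, -64, -130) 255 [0.  2.8]
scene (40, -64, -130) 265 [-0.2  0.6]
scene (40, -64, -130) 275 [-0.4 -1.6]
side (40, 64, -130) 255 [0.6 3.3]
side (40, 64, -130) 265 [0.6 0.9]
side (40, 64, -130) 275 [ 0.6 -1.6]
side (-40, 64, -130) 255 [0.2 3.3]
side (-40, 64, -130) 265 [0.3 0.9]
side (-40, 64, -130) 275 [ 0.4 -1.6]
side (0, 65, 5) 255 [0.7 3.7]
side (0, 65, 5) 265 [0.8 1. ]
side (0, 65, 5) 275 [ 0.8 -1.7]
```

The bar is at about 268 mm, inside the 247–291 window. I move in along the prongs.

Call:
play_rows(translation=[[-0.001,0.015,0],[-0.002,0.035,0],[-0.002,0.055,0],[-0.002,0.075,0],[-0.002,0.095,0],[-0.002,0.115,0],[-0.002,0.13,0],[-0.002,0.139,0],[-0.002,0.139,0],[-0.002,0.139,0]], rotation=[[0,0,0],[0,0,0],[0,0,0],[0,0,0],[0,0,0],[0,0,0],[0,0,0],[0,0,0],[0,0,0],[0,0,0]], gripper=[1,1,1,1,1,1,1,1,1,1])

```text
time_s: 8.48
eef_pos: [556.6, -256.2, 219.2]
ee_rot: [-0.0, 0.621, 0.784, -0.0]
force: [0.1, 0.5, -2.4]
grip_width: 0.102
grip_force: 58.8
```

Call:
play_rows(translation=[[0,0,0.01],[0,0,0.02],[0,0,0.028],[0,0,0.032],[0,0,0.034],[0,0,0.034]], rotation=[[0,0,0],[0,0,0],[0,0,0],[0,0,0],[0,0,0],[0,0,0]], gripper=[1,1,1,1,1,1])

```text
time_s: 9.22
eef_pos: [556.9, -256.1, 185.3]
ee_rot: [0.0, 0.621, 0.784, 0.0]
force: [0.7, 0.3, -1.6]
grip_width: 0.1
grip_force: 58.8
```

```bash
python3 - <<'E'
from h import *
delta([556.5,-254.9,183],.23)
s,c1,K1=cam('scene'); s,c2,K2=cam('side')
im=np.hstack([cv2.resize(c['pixels'][y:y+140,x:x+100,::-1],None,fx=4,fy=4,interpolation=cv2.INTER_CUBIC) for c,x,y in [(c1,225,150),(c2,165,80)]])
cv2.imwrite('pics/a2.png',im)
E
```

```text
t 9.22 pos [ 556.9 -256.1  185.3] shift [ 0.0013 -0.0001  0.0023] rot [0.0001 0.0001 0.    ] F [ 0.7  0.3 -1.6] grip 0.1 58.8
```

View pics/a2.png

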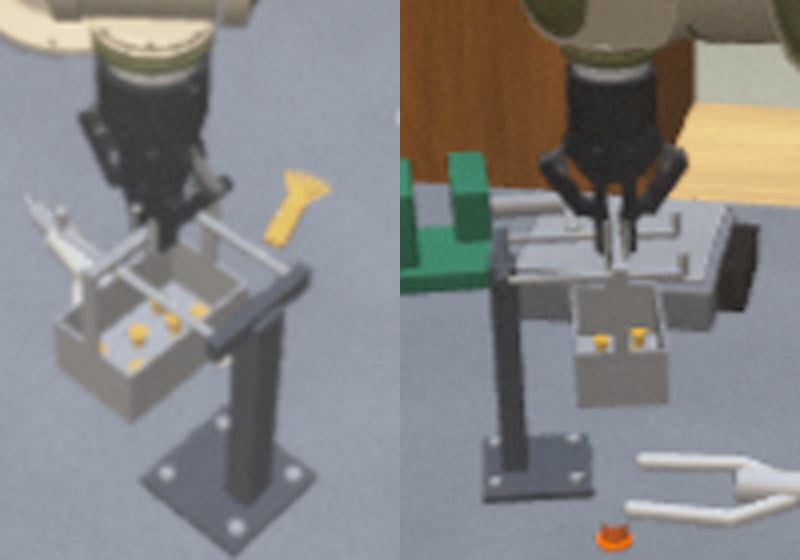

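The bar lies across both prongs behind the tips and is nearly in contact, at about (120,265) left and (620,262) right. I lower it gently until the force changes.

Call:
play_rows(translation=[[0,0,0.001],[0,0,0.002],[0,0,0.003],[0,0,0.003]], rotation=[[0,0,0],[0,0,0],[0,0,0],[0,0,0]], gripper=[1,1,1,1])

```text
time_s: 9.82
eef_pos: [556.9, -256.1, 182.4]
ee_rot: [0.0, 0.621, 0.784, 0.0]
force: [-1.0, 0.8, -0.9]
grip_width: 0.102
grip_force: 59.1
```

Call:
play_rows(translation=[[0,0,0.001],[0,0,0.0015],[0,0,0.0015],[0,0,0.0015]], rotation=[[0,0,0],[0,0,0],[0,0,0],[0,0,0]], gripper=[1,1,1,1])

```text
time_s: 10.32
eef_pos: [556.9, -256.2, 182.2]
ee_rot: [0.001, 0.621, 0.784, -0.0]
force: [-3.7, 2.2, 7.6]
grip_width: 0.1
grip_force: 60.2
```

Contact: the force is now +7.6 N. I release, let it settle and retreat straight up.

Call:
play_rows(translation=[[0,0,0],[0,0,0],[0,0,0],[0,0,0],[0,0,0],[0,0,0]], rotation=[[0,0,0],[0,0,0],[0,0,0],[0,0,0],[0,0,0],[0,0,0]], gripper=[-1,-1,-1,-1,-1,-1])

```text
time_s: 11.08
eef_pos: [556.8, -256.2, 180.7]
ee_rot: [0.0, 0.621, 0.784, 0.0]
force: [-0.3, 0.6, 0.7]
grip_width: 0.998
grip_force: 0.0
```

Call:
play_rows(translation=[[0,0,-0.01],[0,0,-0.03],[0,0,-0.06],[0,0,-0.1],[0,0,-0.14],[0,0,-0.15],[0,0,-0.15],[0,0,-0.15],[0,0,-0.15],[0,0,-0.15]], rotation=[[0,0,0],[0,0,0],[0,0,0],[0,0,0],[0,0,0],[0,0,0],[0,0,0],[0,0,0],[0,0,0],[0,0,0]], gripper=[-1,-1,-1,-1,-1,-1,-1,-1,-1,-1])

```text
time_s: 12.32
eef_pos: [556.8, -256.1, 330.2]
ee_rot: [-0.0, 0.621, 0.784, -0.0]
force: [0.6, 0.6, 0.1]
grip_width: 1.0
grip_force: 0.0
```

Call:
play_rows(translation=[[0,0,0],[0,0,0],[0,0,0],[0,0,0],[0,0,0],[0,0,0],[0,0,0],[0,0,0],[0,0,0],[0,0,0]], rotation=[[0,0,0],[0,0,0],[0,0,0],[0,0,0],[0,0,0],[0,0,0],[0,0,0],[0,0,0],[0,0,0],[0,0,0]], gripper=[-1,-1,-1,-1,-1,-1,-1,-1,-1,-1])

```text
time_s: 13.58
eef_pos: [556.8, -256.1, 330.7]
ee_rot: [0.0, 0.621, 0.784, 0.0]
force: [0.5, 0.4, 0.0]
grip_width: 1.004
grip_force: 0.0
```

```bash
python3 - <<'E'
from h import *
s,c1,K1=cam('scene'); s,c2,K2=cam('side')
im=np.hstack([cv2.resize(c['pixels'][y:y+140,x:x+100,::-1],None,fx=4,fy=4,interpolation=cv2.INTER_CUBIC) for c,x,y in [(c1,225,150),(c2,165,80)]])
cv2.imwrite('pics/a3.png',im)
for n in range(6):
    _,a,_=cam('side'); print(np.abs(a['pixels'].astype(int)-c2['pixels'])[140:185,200:240].mean())
E
```

```text
1.705
1.727037037037037
1.7394444444444443
1.6807407407407406
1.702962962962963
1.670925925925926
```

View pics/a3.png

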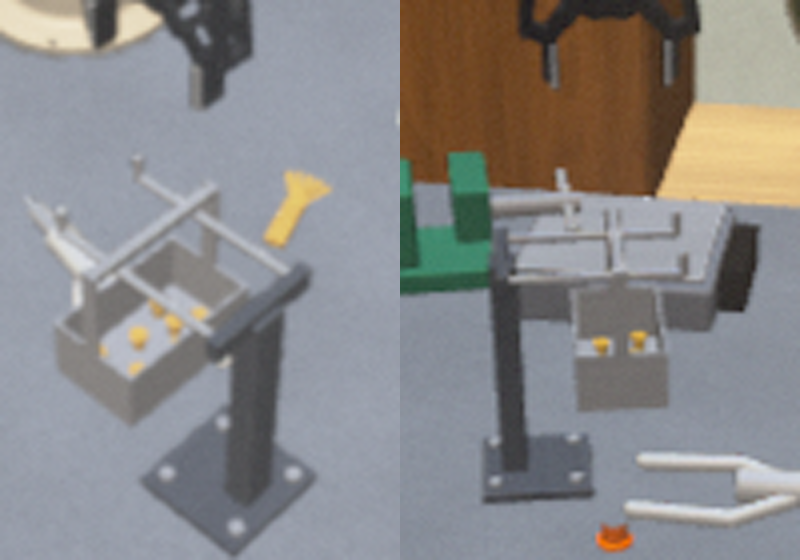

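The carrier hangs level and still, its bar across both prongs from (92,275) to (213,190) in the left half, and the gripper is clear. I hand the job in.

```bash
python3 -c "
from rig import ctrl
print(ctrl.finish_job())"
```

```text
the job is handed in; nothing more can be done
None
```

I hung the rectangular carrier on the grey steel stand and handed the job in at about 14 s: it hangs level and still across both prongs with the gripper clear and the pail untouched, though no verdict came back; the first grasp closed on nothing because the fingertips sat about 28 mm above the reported position, and the second held.

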